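# Pack two test tiles in the tile case and shut it

### The arm

A 6-joint arm with a two-finger parallel gripper is mounted at the origin on the work surface. World frame = base frame: x ahead of the robot, y to its left, z up, the work surface at z = 0. Lengths are in mm, angles in rad, forces in N, time in s.
With the tool pointing down it reaches from about 325 to 750 mm from the base axis. Payload 7.6 kg.
Tool frame: the origin (TCP) lies between the finger pads; the fingertips stand tip_reach ahead of it and the grasp point (between the pads) lies 5 mm behind it (tip_reach is the distance from the TCP to the fingertips, in mm); z points along the fingers, y is the line along which they close (so a half turn about z gives the same grasp; the last joint's range is limited). The gripper opens to 85 mm and grips with 20 to 120 N. Pads are 22 mm wide; open, the fingers measure 114 mm over their backs; the gripper's body (76 mm by 85 mm) begins 54 mm behind the grasp point. The pads swing forward as they close: fully open they stand 13 mm farther back than shut.
Start: joints at [-1.226, 0.052, 1.401, -0, 1.689, -0.07], TCP at [211.604, -480.487, 245.323] pointing down, gripper open.
Joint ranges: [-2.9, 2.9], [-0.91, 2.17], [0.12, 2.37], [-1.06, 4.2], [0.26, 2.73], [-2.93, 2.93]. Speed limits (rad/s): [2.57, 2.57, 3.01, 3.14, 3.14, 3.14].

### API

Orientations are given as a unit quaternion [x, y, z, w].
In Python, from station import read_state, snapshot, camera_model, sign_off, tip_reach gives the robot as it stands.
- The arm moves only by the tool move_arm, never from a script. Its argument "deltas" is a list of rows, each an object with "dr": the turn, a rotation vector about the tool's x, y, z in degrees, a list of three; "dp": the shift along the tool's x, y, z in m, a list of three; "grip": the closure, from -1 (fully open) to 1 (shut). A call has 1 to 8 rows; each row shifts and turns the commanded pose from where the row before left it, along the tool's axes as they then stand; what a row does not reach is not made up. A row lasts 1/8 s, in which the tool goes at most 62.5 mm and 10.7 degrees, less where a joint would pass 70% of its speed; a pose out of reach is approached as far as the arm can. A call with a gripper value outside its range is refused whole. The fingers move at their own pace and stop on an object; the grip force is fixed at half the most. Time passes only in rows, so rows that do not move let the fingers close. It gives the time, the measured TCP pose, the force, the opening and the grip force at its end, in the units of the state.
- read_state(): the state, without advancing time (a new reading comes with each control period).
- snapshot(name): name is "scene" or "side" or "wrist"; returns (picture, depth): 420x560x3 uint8, blue, green, red; 420x560 float32, mm along the optical axis (not along the pixel's ray), 0 where there is no reading.
- camera_model(name): a dict with "mtx" (3x3 intrinsics, pixels), "pose" (4x4, takes a point from camera to world coordinates). Camera axes: x right, y down, z forward; pixel columns grow to the right and rows downward; lengths in mm; the calibration is good to about 2 mm. A picture is of the moment at which its call begins: read the wrist's pose just before it. camera_model takes no time and is no camera call; for the wrist camera it gives the pose at the moment of the call.
- sign_off(): hands the job in; it is judged then, once.
The state is a dict: "time": time; "joint_pos": joint angles; "qvel": joint speeds; "joint_torque": joint torques, N m; "eef_pos": TCP position; "tcp_rot": TCP orientation; "force": force on the tool from outside, world axes, zero at the start; "ft_torque": the same for the moment, N m; "finger_gap": opening from 0.0 (shut) to 1.0 (fully open); "grasp_force": force on a finger pad.
Only numpy, scipy, OpenCV 4.12 (cv2) and the standard library are available. Lean on these libraries where they do the work, as an engineer would, in place of code of your own. Each camera call takes 0.05 s, during which the arm holds its last target. There are 200 camera calls.

### The job

Take the two rectangular test tiles from the drying rack and stand each in its own slot of the wooden tile case, the long one in the long rear slot and the short one in the short front slot: tilt it in foot first beneath the steel keepers, then straighten it, so that it stands upright, centred along its slot and fully down. With both tiles home, push the open lid fully shut. Leave the arched tile in the rack and everything else on the table where it is.

Things in the scene. Friction and masses are not known exactly. Their poses are not given: they have to be found in the camera images.
- tile_long: Fired clay, pale buff, 10 mm thick, flat foot. Origin: centre of its foot; x is the normal of its large faces, y along its length, z up. Long rectangular test tile, 132 mm long, 90 mm high, about 0.22 kg. Starts standing upright in one of the three slots of the rack, foot 10 mm above the table.
- tile_short: Fired clay, pale buff, 10 mm thick, flat foot. Origin: centre of its foot; x is the normal of its large faces, y along its length, z up. Short rectangular test tile, 94 mm long, 90 mm high, about 0.16 kg. Starts standing upright in another slot of the rack, foot 10 mm above the table.
- rack: Fixed wooden drying rack, 150 x 140 mm; its three slots hold the two rectangular tiles and an arched one in any order. Origin: centre of its underside; slots run along y at x = -55, 0, 55 mm, 13 mm wide, floor 10 mm above the table, ribs 8 mm thick up to 35 mm above the table. 45 mm free between neighbouring tiles.
- case: Fixed wooden tile case, 160 x 160 mm, on the left. Origin: centre of its underside; x to its back (away from the robot), y to its hinged end. Floor 10 mm thick. End walls (y = +-70 to +-80 mm) rise to the rim, 112 mm above the table; front and back walls (x = +-72 to +-80) only to 35 mm. Two slots run along y: the long one at the back, the short one 60 mm in front of it.
- slot_long (a point): Middle of the rear slot's floor, 10 mm above the table; axes as the case's. Channel 140 mm long, 15 mm wide (x = +-7.5 mm) between a rail in front (7 mm high, 8 mm thick, full length) and two posts behind (front faces at x = +7.5, 8 mm thick, 99 mm high with keeper). Posts stand only at the ends: |y| < 52 mm is free for fingers. Load this slot first: with the front tile in, there is little room to lean this one.
- slot_short (a point): Middle of the front slot's floor, 10 mm above the table; axes as the case's. Channel 102 mm long between end stops 25 mm high, 15 mm wide (x = +-7.5 mm), between a rail in front (7 mm high, 8 mm thick) and two posts behind (front faces at x = +7.5, 8 mm thick, 99 mm high with keeper) at the ends only: |y| < 33 mm is free for fingers.
- keeper_long (a point): Front edge, top face, of the rear slot's right-hand (-y) steel keeper. A keeper on each post, 94 to 99 mm above the slot floor, juts 24 mm forward of the post over the tile's upper corners, so no tile goes straight down: lean its top 15 to 22 degrees to the front (case -x), slide it along its own plane, foot into the channel, down to the floor, then straighten it under the keepers.
- keeper_short (a point): The same for the front slot: front edge, top face, of its right-hand (-y) keeper. Same heights above the slot floor, same 24 mm overhang, same way in: top leaning 15 to 22 degrees to the front.
- lid (a joint): Lid angle in rad: 0 is shut on the rim; starts open at 1.6 to 1.85 (upright, leaning a little outwards), stop at 1.9. A plain wooden board 160 x 160 x 8 mm, 0.15 kg, no handle, hinged along the case's x at its +y end. The hinge is stiff: the lid stays where it is left and must be pushed all the way, with about 1 to 3 N at its free edge.
- lid_hinge (a point): Middle of the hinge line, 112.5 mm above the table at the case's y = 80 mm, in the plane of the lid's underside. Its x stays the case's x; its axes turn with the lid: the board runs from here 160 mm along its own -y, own z is the outward normal (up when shut). At angle a the free edge lies 160 cos(a) mm towards the case's -y and 160 sin(a) mm up from here.
- lid_edge (a point): Middle of the lid's free edge, at its outer face (160 mm from the hinge, 8 mm out from the underside plane).
- tile_arched: Fired clay, pale buff, 10 mm thick, flat foot. Origin: centre of its foot; x is the normal of its large faces, y along its length, z up. Arched test tile: flat foot, 100 mm long, half-round top, 105 mm high. 0.18 kg. Stands in the third slot of the rack and must stay there.
- glaze_jar: Bystander: lidded jar, 52 mm across, 100 mm high, somewhere between rack and case. Origin under its centre.
- clay_knife: Bystander: wooden modelling knife lying flat, 140 mm long, 16 mm wide, 10 mm high, between rack and case. Origin at its middle, on the table; x along it.
- rolling_pin: Bystander: wooden rolling pin lying across the far side, 320 mm long, 50 mm across. Origin under its middle; y along it.
- bowl: Bystander: white bowl, 110 mm across, 50 mm high, at the right. Origin under its centre.
- tool_crock: Bystander: green tool pot, 72 mm across, 95 mm high, its wooden tools reach up to 135 mm; far left. Origin under its centre.
- slip_bottle: Bystander: white bottle, 60 mm across, 150 mm high, at the right. Origin under its centre.
- coil_pot: Bystander: small clay pot built of coils, 90 mm across, 80 mm high, at the left. Origin under its centre.
Not all that is in view belongs to the job. Leave any black or green look-alike of the tile_short alone. Leave any red or turquoise look-alike of the tile_long alone.

How it is judged:
By the outcome, as a careful person would: the job done as asked, in the order asked, and still so for the second after the job is handed in, with the robot touching nothing.
It also fails if it takes over 70 s, if anything falls off the work surface, if the arm or the gripper's body presses on something with over 40 N, if the wrist force passes 120 N, or if a joint passes its speed limit or range.

## Working session

There is one attempt and no reset: what is moved stays moved. The work goes in short steps, Python scripts to look and compute and a tool call to move; the robot and the scene stay as the last step left them, time stands still between calls to the robot, and variables do not carry over. Pictures are saved under pics/ and viewed, at most 10 in all, crops included, and the job is handed in when it is done.

Besides the shell and the picture viewer there is one more tool, called after "Emit:" by a JSON object that holds its "method" and its "body". move_arm: Moves the arm, as the interface text tells. Its arguments: {"type":"object","properties":{"deltas":{"type":"array"}},"required":["deltas"]}

```bash
mkdir -p pics; ls
python3 - <<'E'
from station import *
import cv2,numpy as np
print(read_state(), tip_reach if not callable(tip_reach) else tip_reach())
ims=[]
for n in ("scene","side"):
    p,d=snapshot(n); np.save(f"pics/{n}_d.npy",d); cv2.imwrite(f"pics/{n}0.png",p)
    m=camera_model(n); print(n,np.round(m["mtx"],1).tolist(),np.round(m["pose"],3).tolist())
E
```

```text
pics
{'time': 0.0, 'joint_pos': array([-1.22627971e+00,  5.28431390e-02,  1.40173088e+00, -9.43160797e-06,
        1.68855153e+00, -7.03227259e-02]), 'qvel': array([ 0.0011669 , -0.00076828, -0.00010758,  0.00049572,  0.00011961,
       -0.00057184]), 'joint_torque': array([ 5.00563219e-04, -3.81667972e+01, -3.60183191e+01, -8.13256474e-05,
        6.18578953e-03,  1.88840926e-05]), 'eef_pos': array([ 211.51481203, -480.21439679,  244.46594736]), 'tcp_rot': array([ 9.78565379e-01,  2.05934970e-01, -1.09388649e-04, -7.58617725e-04]), 'force': array([ 0.06414107, -0.06686287, -0.28709374]), 'ft_torque': array([-0.01470548,  0.00988884,  0.03852231]), 'grasp_force': 0.0, 'finger_gap': 0.9983689998925184} 14.0
scene [[468.7, 0.0, 287.0], [0.0, 468.7, 204.9], [0.0, 0.0, 1.0]] [[-0.412, 0.72, -0.558, 1299.642], [0.911, 0.317, -0.264, 379.351], [-0.013, -0.617, -0.786, 1209.485], [0.0, 0.0, 0.0, 1.0]]
side [[383.9, 0.0, 278.9], [0.0, 383.9, 211.4], [0.0, 0.0, 1.0]] [[-0.977, -0.113, 0.179, 324.112], [-0.211, 0.58, -0.787, 764.044], [-0.015, -0.807, -0.591, 695.106], [0.0, 0.0, 0.0, 1.0]]
```

View pics/scene0.png

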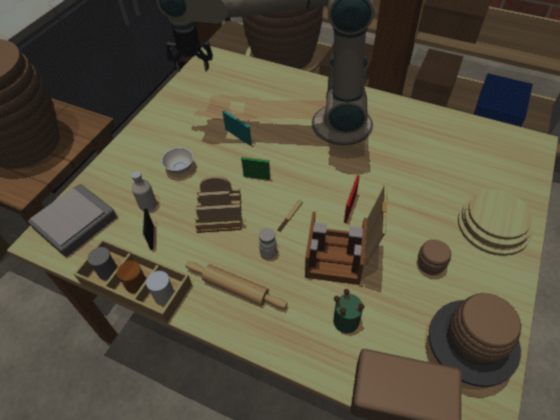

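View pics/side0.png

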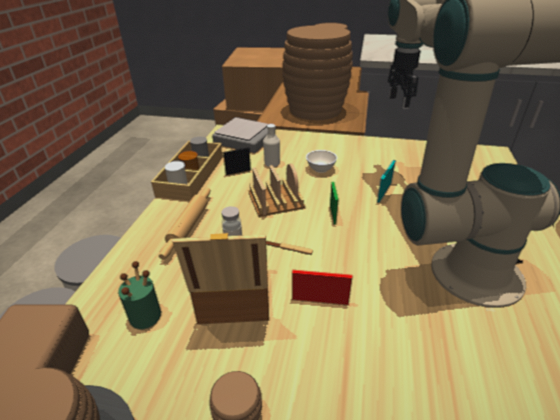

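The scene view shows the rack with three tiles near (218,205), the case with grey keepers near (340,245) and its open lid at (375,230). The look-alikes are teal (237,127), green (256,168), black (149,230) and red (352,197).

```bash
cat > h.py <<'E'
from station import *
import cv2,numpy as np
from scipy.spatial.transform import Rotation as R
def cloud(d,m):
    v,u=np.nonzero(d>0); z=d[v,u]
    K=m["mtx"]; P=np.stack([(u-K[0,2])/K[0,0]*z,(v-K[1,2])/K[1,1]*z,z],1)
    T=np.array(m["pose"]); return P@T[:3,:3].T+T[:3,3],u,v
def px(p,m):
    T=np.array(m["pose"]); c=(np.atleast_2d(p)-T[:3,3])@T[:3,:3]; q=c@m["mtx"].T
    return q[:,:2]/q[:,2:]
def ray(uv,m,z):
    T=np.array(m["pose"]); uv=np.atleast_2d(uv)
    r=np.c_[uv,np.ones(len(uv))]@np.linalg.inv(m["mtx"]).T@T[:3,:3].T
    return T[:3,3]+r*((z-T[2,3])/r[:,2:])
def rect(P): 
    (c,s,a)=cv2.minAreaRect(P[:,:2].astype(np.float32)); return np.round(c,1),np.round(s,1),round(a,1)
E
python3 - <<'E'
from h import *
d=np.load("pics/scene_d.npy");m=camera_model("scene")
P,u,v=cloud(d,m)
for (c,n) in (((237,127),"teal"),((218,205),"rack"),((340,245),"case")):
    s=(abs(u-c[0])<3)&(abs(v-c[1])<3); print(n,np.round(np.median(P[s],0)))
s=(u>190)&(u<250)&(v>170)&(v<238)
Q=P[s]
print("table z",np.median(P[(u>300)&(u<330)&(v>300)&(v<340)][:,2]))
def clus(Q,lo,hi,mn=15):
    q=Q[(Q[:,2]>lo)&(Q[:,2]<hi)]
    if not len(q): return
    o=q[:,:2].min(0)-4; g=np.zeros(((q[:,:2].max(0)-o)/2+4).astype(int),np.uint8); ij=((q[:,:2]-o)/2).astype(int); g[ij[:,0],ij[:,1]]=1
    g=cv2.dilate(g,np.ones((3,3),np.uint8))
    n,l=cv2.connectedComponents(g); k=l[ij[:,0],ij[:,1]]
    for i in range(1,n):
        if (k==i).sum()>=mn: print((lo,hi),(k==i).sum(),rect(q[k==i]),"zmax",round(q[k==i][:,2].max(),1))
print("rack");clus(Q,85,125);clus(Q,5,45,60);clus(Q,60,125)
s=(u>290)&(u<400)&(v>180)&(v<290);Q=P[s]
print("case");clus(Q,96,118,10);clus(Q,15,45,40);clus(Q,120,300)
for nm in("scene","side"):
    dd=np.load(f"pics/{nm}_d.npy");P,u,v=cloud(dd,camera_model(nm))
    s=(P[:,0]>350)&(P[:,0]<750)&(P[:,1]>-250)&(P[:,1]<450)&(P[:,2]>3)&(P[:,2]<300)
    o=np.zeros((600,800,3),np.uint8)
    im=cv2.imread(f"pics/{nm}0.png");
    idx=np.argsort(P[s][:,2]); q=P[s][idx]
    col=cv2.applyColorMap(np.clip(q[:,2],0,255).astype(np.uint8),cv2.COLORMAP_JET)[:,0]
    for a,c in zip(q,col): cv2.circle(o,(int(780-(a[1]+250)*1.1),int(580-(a[0]-300)*1.1)),1,c.tolist(),-1)
    cv2.imwrite(f"pics/top_{nm}.png",o)
E
```

```text
teal [ 228. -321.   54.]
rack [ 597. -184.   99.]
case [529. 189.  16.]
table z 1.1301962141344575
rack
(85, 125) 206 (array([ 512.9, -245.5]), array([18.7, 92.2]), 28.1) zmax 120.7
(85, 125) 174 (array([ 559.5, -218.5]), array([15.5, 93.1]), 28.1) zmax 108.3
(85, 125) 255 (array([ 601.3, -180.2]), array([ 15.5, 131.8]), 28.7) zmax 107.0
(5, 45) 138 (array([ 481.2, -187.4]), array([41.3, 44.1]), 10.6) zmax 42.3
(5, 45) 530 (array([ 618.3, -181.5]), array([ 31.9, 151.4]), 29.7) zmax 45.0
(60, 125) 376 (array([ 512.8, -245.2]), array([18.7, 99.8]), 28.1) zmax 120.7
(60, 125) 335 (array([ 560.2, -218.6]), array([15.9, 93.7]), 29.1) zmax 108.3
(60, 125) 467 (array([ 601.6, -179.9]), array([ 16.1, 131.8]), 28.2) zmax 107.0
case
(96, 118) 455 (array([551.5, 242.9]), array([164.,  49.]), 17.3) zmax 117.9
(96, 118) 412 (array([582.1, 132.4]), array([163.6,  46.7]), 15.1) zmax 117.7
(15, 45) 150 (array([496.7, 168.1]), array([27. , 69.1]), 6.2) zmax 41.3
(15, 45) 71 (array([535.1, 179. ]), array([33.1, 64.1]), 8.5) zmax 26.2
(15, 45) 171 (array([574.8, 190.8]), array([ 47.2, 108.4]), 15.3) zmax 44.9
(15, 45) 46 (array([568.7, 145.9]), array([17.9, 27.5]), 33.6) zmax 43.4
(15, 45) 41 (array([598.5, 256.7]), array([11.1, 25.2]), 1.5) zmax 44.4
(15, 45) 352 (array([635.6, 205.6]), array([ 24. , 159.1]), 14.9) zmax 44.8
(120, 300) 987 (array([543.4, 282.1]), array([162.8,  34.9]), 14.9) zmax 277.5
```

View pics/top_scene.png

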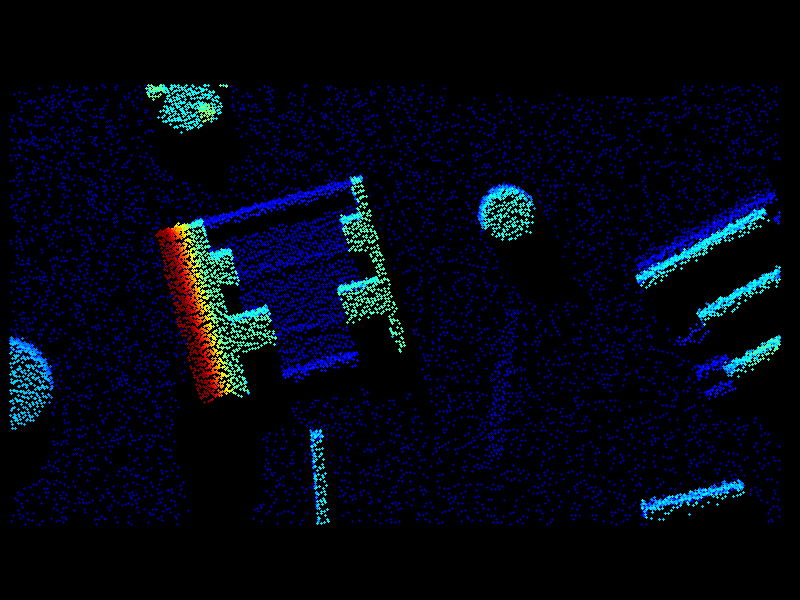

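The top-down map shows the case with yaw about 15°, its lid on the +y side. The rack has yaw about 28°, with the arched tile in front, the short one in the middle and the long one at the back. Next I move above the rack for a close look.

Emit:
{"method": "move_arm", "body": {"deltas": [{"dr":[0,0,0],"dp":[0.0535,-0.0132,-0.007],"grip":-1},{"dr":[0,0,0],"dp":[0.0535,-0.0132,-0.007],"grip":-1},{"dr":[0,0,0],"dp":[0.0535,-0.0132,-0.007],"grip":-1},{"dr":[0,0,0],"dp":[0.0535,-0.0132,-0.007],"grip":-1},{"dr":[0,0,0],"dp":[0.0535,-0.0132,-0.007],"grip":-1},{"dr":[0,0,0],"dp":[0.0535,-0.0132,-0.007],"grip":-1},{"dr":[0,0,0],"dp":[0.0535,-0.0132,-0.007],"grip":-1},{"dr":[0,0,0],"dp":[0.0535,-0.0132,-0.007],"grip":-1}]}}

```text
time: 1.1
eef_pos: [561.9, -210.0, 301.1]
tcp_rot: [0.979, 0.206, -0.0, -0.0]
force: [0.2, -0.5, -0.3]
finger_gap: 1.002
grasp_force: 0.0
```

Emit:
{"method": "move_arm", "body": {"deltas": [{"dr":[0,0,-10.5],"dp":[0,0,0],"grip":-1},{"dr":[0,0,-10.5],"dp":[0,0,0],"grip":-1},{"dr":[0,0,-10.5],"dp":[0,0,0],"grip":-1},{"dr":[0,0,-10.5],"dp":[0,0,0],"grip":-1},{"dr":[0,0,-10.5],"dp":[0,0,0],"grip":-1},{"dr":[0,0,-10.5],"dp":[0,0,0],"grip":-1},{"dr":[0,0,-10.5],"dp":[0,0,0],"grip":-1},{"dr":[0,0,-10.5],"dp":[0,0,0],"grip":-1}]}}

```text
time: 2.1
eef_pos: [560.7, -211.3, 300.7]
tcp_rot: [0.587, 0.81, -0.0, -0.001]
force: [-0.5, -1.4, -0.5]
finger_gap: 1.001
grasp_force: 0.0
```

Emit:
{"method": "move_arm", "body": {"deltas": [{"dr":[0,0,-10],"dp":[0,0,0],"grip":-1},{"dr":[0,0,0],"dp":[0,0,0],"grip":-1}]}}

```text
time: 2.35
eef_pos: [560.7, -211.3, 300.8]
tcp_rot: [0.517, 0.856, -0.0, -0.0]
force: [-0.0, 0.4, 0.4]
finger_gap: 1.002
grasp_force: 0.0
```

```bash
cat >> h.py <<'E'
def tcp():
    s=read_state(); return np.array(s["eef_pos"]),R.from_quat(s["tcp_rot"])
def clus(Q,lo,hi,mn=15,g0=2):
    q=Q[(Q[:,2]>lo)&(Q[:,2]<hi)]
    if not len(q): return
    o=q[:,:2].min(0)-4*g0; ij=((q[:,:2]-o)/g0).astype(int); g=np.zeros(ij.max(0)+4,np.uint8); g[ij[:,0],ij[:,1]]=1
    g=cv2.dilate(g,np.ones((3,3),np.uint8))
    n,l=cv2.connectedComponents(g); k=l[ij[:,0],ij[:,1]]
    for i in range(1,n):
        if (k==i).sum()>=mn: print((lo,hi),(k==i).sum(),*rect(q[k==i]),"zmed",round(np.median(q[k==i][:,2]),1))
E
python3 - <<'E'
from h import *
p,r=tcp();print(p,np.round(r.as_matrix(),3).tolist())
m=camera_model("wrist");T=np.array(m["pose"])
print("cam in tool",np.round(r.inv().apply(T[:3,3]-p),1),np.round(r.as_matrix().T@T[:3,:3],3).tolist(),np.round(m["mtx"],1).tolist())
im,d=snapshot("wrist");cv2.imwrite("pics/w1.png",im)
P,u,v=cloud(d,m)
clus(P,94,106,20,1.5);clus(P,106,120,20,1.5);clus(P,28,40,20,1.5)
E
```

```text
[ 560.66731138 -211.32417933  300.78237477] [[-0.464, 0.886, -0.001], [0.886, 0.464, 0.0], [0.001, -0.001, -1.0]]
cam in tool [  79.2    1.5 -128.6] [[-0.0, -0.952, -0.307], [1.0, -0.0, 0.0], [-0.0, -0.307, 0.952]] [[320.2, 0.0, 285.5], [0.0, 320.2, 207.2], [0.0, 0.0, 1.0]]
(94, 106) 308 [ 513.4 -247. ] [10.1 82.7] 28.4 zmed 100.7
(94, 106) 809 [ 561.5 -221.1] [ 9.6 94.2] 27.6 zmed 100.2
(94, 106) 1251 [ 603.  -182.2] [ 10.2 131.4] 28.4 zmed 100.1
(94, 106) 561 [ 621.9 -438.6] [55.7 38.2] 25.7 zmed 99.8
(94, 106) 2255 [634.3  -6.2] [46.6 42.3] 24.8 zmed 100.0
(94, 106) 1734 [ 886.  -208.8] [58.9 61.3] 74.1 zmed 96.4
(106, 120) 571 [ 513.  -246.6] [10.5 58.6] 28.5 zmed 112.6
(106, 120) 328 [ 618.6 -439.4] [42.1 22.9] 39.8 zmed 110.1
(28, 40) 320 [ 238.7 -294.3] [62.7 11.5] 81.7 zmed 33.6
(28, 40) 347 [ 379.5 -172.1] [ 1.6 93.8] 13.4 zmed 34.4
(28, 40) 581 [ 421.1 -456.4] [38.5 92.3] 35.8 zmed 34.4
(28, 40) 121 [ 452.5 -396.8] [15.9 68.9] 80.6 zmed 33.9
(28, 40) 1055 [ 510.9 -242.8] [ 29.3 139.1] 28.5 zmed 35.0
(28, 40) 1374 [ 559.4 -217. ] [ 29.  139.9] 28.4 zmed 35.1
(28, 40) 865 [ 597.7 -192.6] [  9.8 144. ] 28.4 zmed 35.0
(28, 40) 200 [ 619.8 -431.5] [58.1 24. ] 20.0 zmed 34.0
(28, 40) 191 [623.2 -17. ] [20.5 51. ] 51.1 zmed 34.1
(28, 40) 336 [ 726.9 -357.4] [93.8  3.3] 33.2 zmed 34.0
(28, 40) 2384 [762.8 -70.5] [ 32.3 255.8] 7.6 zmed 34.8
(28, 40) 283 [ 821.3 -409.6] [ 2.8 95. ] 0.3 zmed 34.0
(28, 40) 502 [ 824.6 -209.5] [122.5  41.5] 69.7 zmed 33.9
(28, 40) 154 [ 896.4 -257.2] [101.1   1.5] 0.3 zmed 34.2
(28, 40) 275 [ 868.  -205.5] [58.2 24.4] 78.1 zmed 34.3
(28, 40) 113 [ 877.4 -281.8] [38.3  6.9] 17.8 zmed 34.1
(28, 40) 85 [ 945.5 -281.9] [ 3.3 27.2] 0.9 zmed 32.9
(28, 40) 104 [ 945.6 -176.3] [ 4.5 18.7] 1.9 zmed 34.1
```

View pics/w1.png

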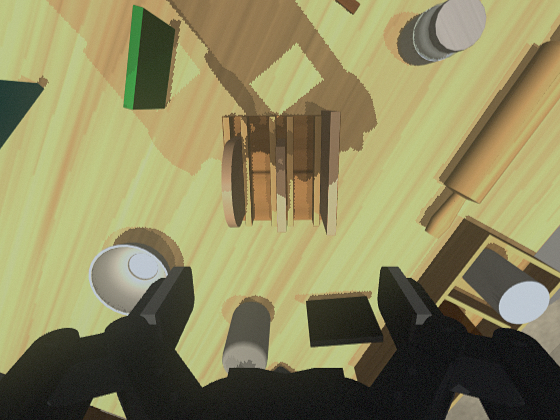

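The wrist view shows the rack with the arched tile at left (235,180), the short one in the middle (282,190) and the long one at right (332,170). Tops measure z≈100 with the right sizes. Next I grasp the long tile at (603,-182), yaw 28.4°.

Emit:
{"method": "move_arm", "body": {"deltas": [{"dr":[0,0,-0.8],"dp":[0.006,0.051,0],"grip":-0.1},{"dr":[0,0,0],"dp":[0,0,0.04],"grip":-0.1},{"dr":[0,0,0],"dp":[0,0,0.04],"grip":-0.1},{"dr":[0,0,0],"dp":[0,0,0.04],"grip":-0.1},{"dr":[0,0,0],"dp":[0,0,0.02],"grip":-0.1},{"dr":[0,0,0],"dp":[0,0,0],"grip":-0.1}]}}

```text
time: 3.15
eef_pos: [602.6, -182.1, 160.1]
tcp_rot: [0.511, 0.859, -0.0, -0.001]
force: [-0.3, 1.0, 0.6]
finger_gap: 0.553
grasp_force: 0.0
```

Emit:
{"method": "move_arm", "body": {"deltas": [{"dr":[0,0,0],"dp":[0,0,0.03],"grip":-0.1},{"dr":[0,0,0],"dp":[0,0,0.03],"grip":-0.1},{"dr":[0,0,0],"dp":[0,0,0.022],"grip":-0.1},{"dr":[0,0,0],"dp":[0,0,0],"grip":-0.1},{"dr":[0,0,0],"dp":[0,0,0],"grip":1},{"dr":[0,0,0],"dp":[0,0,0],"grip":1},{"dr":[0,0,0],"dp":[0,0,0],"grip":1},{"dr":[0,0,0],"dp":[0,0,0],"grip":1}]}}

```text
time: 4.15
eef_pos: [603.8, -182.9, 81.5]
tcp_rot: [0.511, 0.86, -0.0, 0.002]
force: [-2.4, 0.0, 7.2]
finger_gap: 0.107
grasp_force: 59.6
```

Emit:
{"method": "move_arm", "body": {"deltas": [{"dr":[0,0,0],"dp":[0,0,-0.02],"grip":1},{"dr":[0,0,0],"dp":[0,0,-0.04],"grip":1},{"dr":[0,0,0],"dp":[0,0,-0.05],"grip":1},{"dr":[0,0,0],"dp":[0,0,-0.05],"grip":1},{"dr":[0,0,0],"dp":[0,0,-0.05],"grip":1},{"dr":[0,0,0],"dp":[0,0,-0.05],"grip":1},{"dr":[0,0,0],"dp":[0,0,-0.01],"grip":1}]}}

```text
time: 5.03
eef_pos: [603.3, -182.2, 355.0]
tcp_rot: [0.511, 0.86, 0.001, 0.004]
force: [-0.2, 0.1, -2.8]
finger_gap: 0.107
grasp_force: 58.9
```

Emit:
{"method": "move_arm", "body": {"deltas": [{"dr":[0,0,0],"dp":[0.0428,0.0201,0],"grip":1},{"dr":[0,0,0],"dp":[0.0428,0.0201,0],"grip":1},{"dr":[0,0,0],"dp":[0.0428,0.0201,0],"grip":1},{"dr":[0,0,0],"dp":[0.0428,0.0201,0],"grip":1},{"dr":[0,0,0],"dp":[0.0428,0.0201,0],"grip":1},{"dr":[0,0,0],"dp":[0.0428,0.0201,0],"grip":1},{"dr":[0,0,6.7],"dp":[0,0,0],"grip":1},{"dr":[0,0,6.7],"dp":[0,0,0],"grip":1}]}}

```text
time: 6.02
eef_pos: [585.7, 101.8, 347.6]
tcp_rot: [0.609, 0.794, -0.001, -0.001]
force: [-0.4, 0.1, -2.6]
finger_gap: 0.111
grasp_force: 59.0
```

Emit:
{"method": "move_arm", "body": {"deltas": [{"dr":[0,0,0],"dp":[0,0,0],"grip":1},{"dr":[0,0,0],"dp":[0,0,0],"grip":1}]}}

```text
time: 6.28
eef_pos: [586.1, 100.8, 348.5]
tcp_rot: [0.607, 0.795, -0.0, -0.0]
force: [0.4, 0.3, -3.0]
finger_gap: 0.107
grasp_force: 59.0
```

Run:
```python
from h import *
p,r=tcp();print(p,np.round(r.as_matrix(),3).tolist())
m=camera_model("wrist")
im,d=snapshot("wrist");cv2.imwrite("pics/w2.png",im);np.save("pics/w2_d.npy",d)
P,u,v=cloud(d,m)
near=(abs(P[:,0]-565)<130)&(abs(P[:,1]-187)<130)
print("table",np.median(P[near&(P[:,2]<8)][:,2]))
Q=P[near]
for lo,hi in((110.5,116),(105,110.5),(30,39),(14,19),(120,290)): clus(Q,lo,hi,40,1.5)
# held tile bottom etc, in tool frame
T=r.inv().apply(P-p); s=(abs(T[:,1])<12)&(abs(T[:,0])<75)&(T[:,2]>-30)&(T[:,2]<85)
print("tile tool-frame", s.sum(),np.round(np.percentile(T[s],[1,50,99],axis=0),1).tolist())
```

```text
[586.06274613 100.82301186 348.51802067] [[-0.264, 0.965, -0.001], [0.965, 0.264, -0.0], [0.0, -0.001, -1.0]]
table 0.19377264176048925
(110.5, 116) 2105 [552.7 247.3] [160.   34.8] 15.2 zmed 112.1
(110.5, 116) 452 [539.3 103.3] [57.9 16.2] 15.5 zmed 112.2
(110.5, 116) 544 [631.7 130.9] [68.2 20.8] 15.3 zmed 112.2
(105, 110.5) 1960 [554.8 240.5] [158.5  46.3] 16.8 zmed 109.0
(105, 110.5) 700 [537.  120.6] [63.1 41.6] 15.4 zmed 109.1
(105, 110.5) 456 [629.4 137.5] [64.2 20.1] 13.6 zmed 109.1
(30, 39) 792 [505.1 168.3] [ 27.4 140.6] 15.3 zmed 35.0
(30, 39) 791 [636.8 204. ] [ 20.5 140.5] 15.0 zmed 35.0
(14, 19) 374 [531.3 177. ] [ 8.  81.2] 15.3 zmed 16.9
(14, 19) 622 [587.3 194. ] [ 33.4 142.6] 26.8 zmed 17.0
(120, 290) 1599 [547.7 265.6] [158.7   4.5] 15.3 zmed 129.6
tile tool-frame 8220 [[-29.4, -11.0, -28.5], [15.0, 1.2, -18.6], [67.7, 11.2, 33.5]]
```

View pics/w2.png

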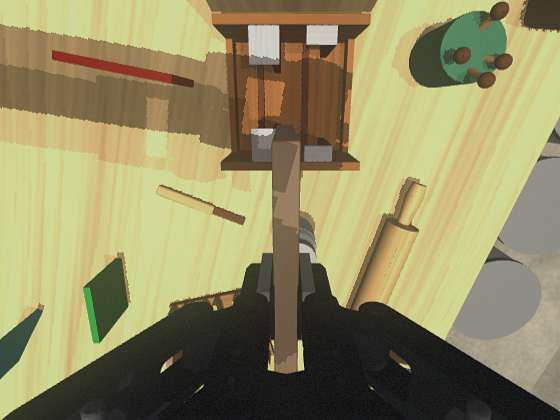

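The picture shows the case squarely at (290,90), four grey keepers, and the tile held and seen end-on at (287,250). I'll resolve the features in the case frame.

Run:
```python
from h import *
d=np.load("pics/w2_d.npy");m=camera_model("wrist");im=cv2.imread("pics/w2.png")
P,u,v=cloud(d,m);col=im[v,u].astype(int)
p,r=tcp()
a=np.radians(15.3);c=np.cos(a);s=np.sin(a)
X=P[:,0]*c+P[:,1]*s-598.4; Y=-P[:,0]*s+P[:,1]*c-28.9; Z=P[:,2]
print("centre world",598.4*c-28.9*s,598.4*s+28.9*c)
ins=(abs(X)<85)&(abs(Y)<90)
grey=ins&(abs(Z-109)<3)&((col.max(1)-col.min(1))<30)
def show(n,M):
    A=np.c_[X[M],Y[M]].astype(np.float32); g=np.zeros((100,100),np.uint8); ij=((A+95)/2).astype(int); g[ij[:,0],ij[:,1]]=1
    k=cv2.connectedComponents(g)[1][ij[:,0],ij[:,1]]
    for i in range(1,k.max()+1):
        q=A[k==i]
        if len(q)>25: print(n,len(q),"x",np.round(np.percentile(q[:,0],[2,98]),1),"y",np.round(np.percentile(q[:,1],[2,98]),1))
show("keeper",grey); show("rail",ins&(abs(Z-17)<2)); show("lowwall",ins&(abs(Z-35)<2)&(abs(Y)<70))
show("rim",ins&(abs(Z-112)<1.2)&(abs(Y)>68)); show("stop",ins&(abs(Z-35)<2)&(abs(X)<60))
l=(Z>125)&(abs(X)<85)&(Y>70)&(Y<140); print("lid fit dy/dz",np.polyfit(Z[l],Y[l],1),Z[l].max())
# held tile top edge and end face
t=r.inv().apply(P-p); e=(abs(t[:,1])<9)&(t[:,0]>20)&(t[:,2]<72)&(t[:,2]>-30)
for lo in range(-25,75,12):
    k=e&(t[:,2]>lo)&(t[:,2]<lo+12)
    if k.sum()>10: print(lo,k.sum(),np.round(np.percentile(t[k],[3,97],axis=0)[:,:2],1).tolist())
```

```text
centre world 569.5652280611471 185.7773424927095
keeper 1950 x [-43.6  47.5] y [34.2 70. ]
keeper 689 x [-43.5 -19.3] y [-69.4 -33.6]
keeper 445 x [16.1 46.9] y [-69.7 -52.4]
rail 367 x [-42.6 -35. ] y [-37.6  40.9]
rail 590 x [17.2 24.8] y [-63.   65.8]
lowwall 703 x [-79.8 -71.9] y [-67.2  67.8]
lowwall 720 x [71.9 79.9] y [-67.   69.2]
rim 379 x [-79.1 -22. ] y [-79.5 -70.1]
rim 1620 x [-76.5  76.9] y [70.  80.2]
rim 449 x [12.7 78.5] y [-79.7 -70.2]
lid fit dy/dz [ 0.16015173 62.15242458] 140.39055880343489
-25 3497 [[21.8, -3.3], [66.9, 6.1]]
-13 91 [[67.4, -3.1], [67.7, 5.6]]
-1 55 [[67.5, -3.1], [67.7, 5.8]]
11 53 [[67.5, -3.0], [67.7, 5.5]]
23 38 [[67.5, -3.3], [67.7, 5.4]]
35 22 [[67.5, -3.2], [67.7, 5.4]]
47 33 [[67.5, -3.4], [67.7, 5.5]]
59 15 [[67.6, -3.3], [67.7, 5.0]]
```

```bash
cat >> h.py <<'E'
C=np.array([569.57,185.78,10.]);A=np.radians(15.3)
XH=np.array([np.cos(A),np.sin(A),0]);YH=np.array([-np.sin(A),np.cos(A),0]);ZH=np.array([0,0,1.])
def goal(sx,th,x0,h,s,off,L):
    """front foot corner at case x=sx+x0, h above floor, lean th deg, backed out s along own plane.
    off: tile centre in tool x,y; L: TCP to foot"""
    t=np.radians(th);n=XH*np.cos(t)+ZH*np.sin(t);u=-XH*np.sin(t)+ZH*np.cos(t)
    p=C+XH*(sx+x0)+ZH*h+n*(5-off[1])+u*(L+s)-YH*off[0]
    return p,R.from_matrix(np.c_[YH,n,-u])
def delta(g):
    p,r=tcp(); print("at",np.round(p,1),"goal",np.round(g[0],1),"dp mm tool",np.round(r.inv().apply(g[0]-p),1),"dr deg",np.round((r.inv()*g[1]).as_rotvec(degrees=True),2),"dp in goal axes",np.round(g[1].inv().apply(g[0]-p),1))
E
cat > long.py <<'E'
from h import *
import sys
th,x0,h,s=map(float,sys.argv[1:5]); delta(goal(32.4,th,x0,h,s,(1.6,1.2),71.5))
E
python3 long.py 18.5 -3.6 1 130; python3 long.py 18.5 -3.6 1 0;python3 long.py 0 -4.5 1 0
```

```text
at [586.1 100.8 348.8] goal [539.6 175.9 203.3] dp mm tool [ 84.7 -25.  145.5] dr deg [-18.55  -0.    -0.04] dp in goal axes [ 84.7 -69.9 130. ]
at [586.1 100.8 348.8] goal [579.4 186.8  80. ] dp mm tool [ 84.7  16.4 268.8] dr deg [-18.55  -0.    -0.04] dp in goal axes [ 84.7 -69.9 260. ]
at [586.1 100.8 348.8] goal [600.6 192.6  82.5] dp mm tool [ 84.7  38.4 266.3] dr deg [-0.05 -0.01 -0.04] dp in goal axes [ 84.7  38.2 266.3]
```

Emit:
{"method": "move_arm", "body": {"deltas": [{"dr":[0,0,0],"dp":[0.0423,-0.0125,0],"grip":1},{"dr":[0,0,0],"dp":[0.0424,-0.0125,0.02],"grip":1},{"dr":[0,0,0],"dp":[0,0,0.05],"grip":1},{"dr":[0,0,0],"dp":[0,0,0.05],"grip":1},{"dr":[0,0,0],"dp":[0,0,0.025],"grip":1},{"dr":[-9.25,0,0],"dp":[0,0,0],"grip":1},{"dr":[-9.3,0,0],"dp":[0,0,0],"grip":1},{"dr":[0,0,0],"dp":[0,0,0],"grip":1}]}}

```text
time: 7.32
eef_pos: [537.8, 175.5, 202.8]
tcp_rot: [0.6, 0.784, 0.127, 0.097]
force: [-0.2, -0.1, -3.1]
finger_gap: 0.11
grasp_force: 59.7
```

Emit:
{"method": "move_arm", "body": {"deltas": [{"dr":[0,0,0],"dp":[0,0,0],"grip":1},{"dr":[0,0,0],"dp":[0,0,0],"grip":1}]}}

```text
time: 7.58
eef_pos: [540.8, 176.3, 205.1]
tcp_rot: [0.6, 0.784, 0.128, 0.098]
force: [0.6, -0.2, -3.6]
finger_gap: 0.107
grasp_force: 59.7
```

```bash
python3 long.py 18.5 -3.6 1 130
python3 - <<'E'
from h import *
m=camera_model("wrist");p,r=tcp();im,d=snapshot("wrist");cv2.imwrite("pics/w3.png",im)
P,u,v=cloud(d,m);t=r.inv().apply(P-p)
e=(abs(t[:,1])<9)&(t[:,0]>20)&(t[:,2]<80)&(t[:,2]>-30)
k=e&(t[:,2]>-10); print(k.sum(),np.round(np.percentile(t[k],[3,97],axis=0),1).tolist())
E
```

```text
at [540.8 176.3 205.1] goal [539.6 175.9 203.3] dp mm tool [-0.  -1.8  1.3] dr deg [ 0.04  0.05 -0.11] dp in goal axes [-0.  -1.8  1.3]
2584 [[67.6, -8.4, -9.1], [99.5, 8.4, 72.2]]
```

Emit:
{"method": "move_arm", "body": {"deltas": [{"dr":[0,0,0],"dp":[0,-0.0018,0.0013],"grip":1},{"dr":[0,0,0],"dp":[0,0,0.03],"grip":1},{"dr":[0,0,0],"dp":[0,0,0.03],"grip":1},{"dr":[0,0,0],"dp":[0,0,0.03],"grip":1},{"dr":[0,0,0],"dp":[0,0,0.025],"grip":1},{"dr":[0,0,0],"dp":[0,0,0],"grip":1},{"dr":[0,0,0],"dp":[0,0,0],"grip":1}]}}

```text
time: 8.5
eef_pos: [574.4, 185.4, 94.6]
tcp_rot: [0.6, 0.784, 0.128, 0.098]
force: [0.1, -0.1, -2.6]
finger_gap: 0.106
grasp_force: 59.6
```

```bash
python3 long.py 18.5 -3.6 1 15;python3 long.py 18.5 -3.6 1 0
```

```text
at [574.4 185.4  94.6] goal [574.8 185.5  94.2] dp mm tool [0.  0.2 0.5] dr deg [ 0.12  0.05 -0.12] dp in goal axes [0.  0.2 0.5]
at [574.4 185.4  94.6] goal [579.4 186.8  80. ] dp mm tool [ 0.   0.2 15.5] dr deg [ 0.12  0.05 -0.12] dp in goal axes [ 0.   0.2 15.5]
```

Emit:
{"method": "move_arm", "body": {"deltas": [{"dr":[0,0,0],"dp":[0,0,0.005],"grip":1},{"dr":[0,0,0],"dp":[0,0,0.005],"grip":1},{"dr":[0,0,0],"dp":[0,0,0.005],"grip":1},{"dr":[0,0,0],"dp":[0,0,0],"grip":1},{"dr":[0,0,0],"dp":[0,0,0],"grip":1}]}}

```text
time: 9.12
eef_pos: [578.9, 186.7, 79.5]
tcp_rot: [0.6, 0.784, 0.128, 0.098]
force: [1.8, 1.2, -1.1]
finger_gap: 0.11
grasp_force: 59.9
```

```bash
python3 long.py 18.5 -3.6 1 0;for t in 14 9.25 4.6 0; do python3 long.py $t -4 1 0;done
```

```text
at [578.9 186.7  79.5] goal [579.4 186.8  80. ] dp mm tool [-0.   0.6 -0.3] dr deg [ 0.1   0.05 -0.12] dp in goal axes [-0.   0.6 -0.3]
at [578.9 186.7  79.5] goal [584.3 188.1  81.3] dp mm tool [-0.   5.9  0.1] dr deg [ 4.6   0.04 -0.12] dp in goal axes [-0.   5.8 -0.4]
at [578.9 186.7  79.5] goal [589.9 189.7  82.2] dp mm tool [ 0.  11.7  1.1] dr deg [ 9.35  0.04 -0.12] dp in goal axes [-0.  11.7 -0.8]
at [578.9 186.7  79.5] goal [595.5 191.2  82.6] dp mm tool [ 0.  17.3  2.6] dr deg [14.    0.03 -0.13] dp in goal axes [-0.  17.4 -1.7]
at [578.9 186.7  79.5] goal [601.1 192.7  82.5] dp mm tool [ 0.  22.7  4.5] dr deg [18.6   0.03 -0.13] dp in goal axes [-0. 23. -3.]
```

Emit:
{"method": "move_arm", "body": {"deltas": [{"dr":[4.65,0,0],"dp":[0,0.0058,0],"grip":1},{"dr":[4.65,0,0],"dp":[0,0.0057,0],"grip":1},{"dr":[0,0,0],"dp":[0,0,0],"grip":1},{"dr":[0,0,0],"dp":[0,0,0],"grip":1}]}}

```text
time: 9.62
eef_pos: [588.7, 189.3, 81.6]
tcp_rot: [0.606, 0.792, 0.064, 0.049]
force: [0.7, -0.3, -3.0]
finger_gap: 0.107
grasp_force: 59.9
```

```bash
for t in 9.25 4.6 0; do python3 long.py $t -4 1 0;done
```

```text
at [588.7 189.3  81.6] goal [589.9 189.7  82.2] dp mm tool [ 0.   1.4 -0.4] dr deg [-0.02  0.03 -0.13] dp in goal axes [ 0.   1.4 -0.4]
at [588.7 189.3  81.6] goal [595.5 191.2  82.6] dp mm tool [0.  7.2 0.2] dr deg [ 4.63  0.02 -0.13] dp in goal axes [ 0.   7.1 -0.4]
at [588.7 189.3  81.6] goal [601.1 192.7  82.5] dp mm tool [ 0.1 12.8  1.2] dr deg [ 9.23  0.02 -0.13] dp in goal axes [ 0.  12.8 -0.9]
```

Free of contact; I finish straightening, then lower gently.

Emit:
{"method": "move_arm", "body": {"deltas": [{"dr":[4.6,0,0],"dp":[0,0.0065,0],"grip":1},{"dr":[4.6,0,0],"dp":[0,0.0062,0],"grip":1},{"dr":[0,0,0],"dp":[0,0,0],"grip":1},{"dr":[0,0,0],"dp":[0,0,0],"grip":1}]}}

```text
time: 10.12
eef_pos: [600.7, 192.7, 83.4]
tcp_rot: [0.608, 0.794, 0.001, 0.0]
force: [0.4, 1.1, -3.6]
finger_gap: 0.109
grasp_force: 60.0
```

```bash
for t in 0; do python3 long.py $t -4.5 0 0;done
```

```text
at [600.7 192.7  83.4] goal [600.6 192.6  81.5] dp mm tool [-0.  -0.2  1.9] dr deg [ 0.08  0.   -0.13] dp in goal axes [-0.  -0.2  1.9]
```

Emit:
{"method": "move_arm", "body": {"deltas": [{"dr":[0,0,0],"dp":[0,0,0.001],"grip":1},{"dr":[0,0,0],"dp":[0,0,0.001],"grip":1},{"dr":[0,0,0],"dp":[0,0,0],"grip":1},{"dr":[0,0,0],"dp":[0,0,0],"grip":1}]}}

```text
time: 10.62
eef_pos: [601.4, 192.8, 82.0]
tcp_rot: [0.608, 0.794, 0.0, 0.0]
force: [0.5, -0.1, -1.8]
finger_gap: 0.109
grasp_force: 60.0
```

Emit:
{"method": "move_arm", "body": {"deltas": [{"dr":[0,0,0],"dp":[0,0,0],"grip":0},{"dr":[0,0,0],"dp":[0,0,0],"grip":0},{"dr":[0,0,0],"dp":[0,0,0],"grip":0},{"dr":[0,0,0],"dp":[0,0,-0.03],"grip":0},{"dr":[0,0,0],"dp":[0,0,-0.05],"grip":0},{"dr":[0,0,0],"dp":[0,0,-0.06],"grip":0},{"dr":[0,0,0],"dp":[0,0,-0.06],"grip":0},{"dr":[0,0,0],"dp":[0,0,-0.02],"grip":0}]}}

```text
time: 11.62
eef_pos: [601.9, 192.9, 307.9]
tcp_rot: [0.608, 0.794, 0.004, 0.003]
force: [1.4, 0.1, -0.5]
finger_gap: 0.501
grasp_force: 0.0
```

Run:
```python
from h import *
m=camera_model("wrist");p,r=tcp();print(p);im,d=snapshot("wrist");cv2.imwrite("pics/w4.png",im)
P,u,v=cloud(d,m)
q=P[(abs(P[:,2]-100)<3)]-C; X=q@XH;Y=q@YH
s=(abs(X-32)<12)&(abs(Y)<69); print(s.sum(),"tile top x",np.percentile(X[s],[2,98]),"y",np.percentile(Y[s],[1,99]),"z",np.median(q[s][:,2])+10)
```

```text
[601.86190702 192.93241863 307.89298849]
858 tile top x [29.17893271 38.10135062] y [-52.19034814  49.84553687] z 100.18041298318454
```

Emit:
{"method": "move_arm", "body": {"deltas": [{"dr":[0,0,0],"dp":[-0.0486,-0.0185,0],"grip":0},{"dr":[0,0,0],"dp":[-0.0486,-0.0185,0],"grip":0},{"dr":[0,0,0],"dp":[-0.0486,-0.0185,0],"grip":0},{"dr":[0,0,0],"dp":[-0.0486,-0.0185,0],"grip":0},{"dr":[0,0,0],"dp":[-0.0486,-0.0185,0],"grip":0},{"dr":[0,0,0],"dp":[-0.0486,-0.0185,0],"grip":0},{"dr":[0,0,0],"dp":[-0.0486,-0.0185,0],"grip":0},{"dr":[0,0,0],"dp":[-0.0486,-0.0185,0],"grip":0}]}}

```text
time: 12.68
eef_pos: [559.6, -222.8, 300.9]
tcp_rot: [0.608, 0.794, 0.0, -0.0]
force: [0.1, -0.4, -0.0]
finger_gap: 0.501
grasp_force: 0.0
```

Emit:
{"method": "move_arm", "body": {"deltas": [{"dr":[0,0,-6.5],"dp":[0,0,0.05],"grip":0},{"dr":[0,0,-6.5],"dp":[0,0,0.05],"grip":0},{"dr":[0,0,0],"dp":[0,0,0.02],"grip":0},{"dr":[0,0,0],"dp":[0,0,0],"grip":0},{"dr":[0,0,0],"dp":[0,0,0],"grip":0}]}}

```text
time: 13.3
eef_pos: [560.6, -221.4, 183.1]
tcp_rot: [0.514, 0.858, 0.0, 0.001]
force: [0.4, -0.4, 0.4]
finger_gap: 0.499
grasp_force: 0.0
```

Run:
```python
from h import *
a=np.radians(28.3);X=np.array([np.cos(a),np.sin(a),0]);Y=np.array([-np.sin(a),np.cos(a),0])
delta((np.array([561.5,-221.1,80]),R.from_matrix(np.c_[Y,X,[0,0,-1]])))
m=camera_model("wrist");im,d=snapshot("wrist");P,u,v=cloud(d,m)
P=P[(abs(P[:,0]-561)<70)&(abs(P[:,1]+221)<80)];clus(P,96,104,50,1.5)
```

```text
at [ 560.6 -221.4  183.1] goal [ 561.5 -221.1   80. ] dp mm tool [ -0.    0.7 103.1] dr deg [ 0.11  0.1  -0.14] dp in goal axes [ -0.2   0.9 103.1]
(96, 104) 495 [ 513.2 -247. ] [10.6 78.5] 28.4 zmed 100.2
(96, 104) 1782 [ 561.4 -221.1] [ 9.7 94.2] 28.4 zmed 100.2
```

Emit:
{"method": "move_arm", "body": {"deltas": [{"dr":[0,0,0],"dp":[0,0.0008,0.04],"grip":0},{"dr":[0,0,0],"dp":[0,0,0.04],"grip":0},{"dr":[0,0,0],"dp":[0,0,0.023],"grip":0},{"dr":[0,0,0],"dp":[0,0,0],"grip":0},{"dr":[0,0,0],"dp":[0,0,0],"grip":1},{"dr":[0,0,0],"dp":[0,0,0],"grip":1},{"dr":[0,0,0],"dp":[0,0,0],"grip":1},{"dr":[0,0,0],"dp":[0,0,0],"grip":1}]}}

```text
time: 14.35
eef_pos: [561.4, -221.1, 80.0]
tcp_rot: [0.514, 0.858, 0.0, 0.001]
force: [-0.2, -0.1, 6.3]
finger_gap: 0.108
grasp_force: 59.4
```

Emit:
{"method": "move_arm", "body": {"deltas": [{"dr":[0,0,0],"dp":[0,0,-0.02],"grip":1},{"dr":[0,0,0],"dp":[0,0,-0.04],"grip":1},{"dr":[0,0,0],"dp":[0,0,-0.05],"grip":1},{"dr":[0,0,0],"dp":[0,0,-0.05],"grip":1},{"dr":[0,0,0],"dp":[0,0,-0.05],"grip":1},{"dr":[0,0,0],"dp":[0,0,-0.05],"grip":1},{"dr":[0,0,0],"dp":[0,0,-0.01],"grip":1}]}}

```text
time: 15.22
eef_pos: [561.0, -220.9, 354.1]
tcp_rot: [0.514, 0.858, 0.001, 0.004]
force: [-0.9, -1.2, -2.1]
finger_gap: 0.109
grasp_force: 58.7
```

Emit:
{"method": "move_arm", "body": {"deltas": [{"dr":[0,0,0],"dp":[0.0338,0.0219,0],"grip":1},{"dr":[0,0,0],"dp":[0.0338,0.0219,0],"grip":1},{"dr":[0,0,0],"dp":[0.0338,0.0219,0],"grip":1},{"dr":[0,0,0],"dp":[0.0338,0.0219,0],"grip":1},{"dr":[0,0,0],"dp":[0.0338,0.0219,0],"grip":1},{"dr":[0,0,0],"dp":[0.0338,0.0219,0],"grip":1},{"dr":[0,0,0],"dp":[0.0338,0.0219,0],"grip":1},{"dr":[0,0,0],"dp":[0.0338,0.0219,0],"grip":1}]}}

```text
time: 16.23
eef_pos: [587.2, 101.6, 347.4]
tcp_rot: [0.514, 0.858, -0.001, -0.001]
force: [1.0, 0.9, -2.1]
finger_gap: 0.105
grasp_force: 58.8
```

Emit:
{"method": "move_arm", "body": {"deltas": [{"dr":[0,0,6.5],"dp":[0,0,0],"grip":1},{"dr":[0,0,6.5],"dp":[0,0,0],"grip":1},{"dr":[0,0,0],"dp":[0,0,0],"grip":1},{"dr":[0,0,0],"dp":[0,0,0],"grip":1}]}}

```text
time: 16.73
eef_pos: [587.4, 100.1, 348.3]
tcp_rot: [0.607, 0.795, -0.0, -0.0]
force: [-0.7, 0.6, -2.2]
finger_gap: 0.105
grasp_force: 58.8
```

```bash
cat > short.py <<'E'
from h import *
import sys
ox,oy,th,x0,h,s=map(float,sys.argv[1:7]); delta(goal(-27.3,th,x0,h,s,(ox,oy),70))
E
python3 - <<'E'
from h import *
m=camera_model("wrist");p,r=tcp();im,d=snapshot("wrist");cv2.imwrite("pics/w5.png",im)
P,u,v=cloud(d,m);t=r.inv().apply(P-p)
e=(abs(t[:,1])<9)&(t[:,0]>15)&(t[:,0]<60)&(t[:,2]>-30)
for lo,hi in((-25,-15),(-12,15),(15,40),(40,68)):
    k=e&(t[:,2]>lo)&(t[:,2]<hi)
    if k.sum()>10: print(lo,k.sum(),np.round(np.percentile(t[k],[3,50,97],axis=0),1).tolist())
E
python3 short.py 0 0 18.5 -3.6 1 130
```

```text
-25 2282 [[16.3, -3.3, -21.2], [33.3, 1.2, -20.1], [47.5, 6.0, -18.2]]
-12 372 [[47.1, -3.3, -11.7], [47.5, 1.2, -0.2], [47.8, 5.9, 13.9]]
15 197 [[47.2, -3.5, 15.9], [47.5, 1.1, 26.5], [47.7, 5.8, 38.2]]
40 149 [[47.2, -3.5, 40.5], [47.5, 1.1, 52.3], [47.7, 5.6, 66.6]]
at [587.5 100.1 348.5] goal [483.1 162.1 202.3] dp mm tool [ 87.3 -84.3 146.2] dr deg [-18.5    0.    -0.05] dp in goal axes [  87.4 -126.3  111.9]
```

View pics/w5.png

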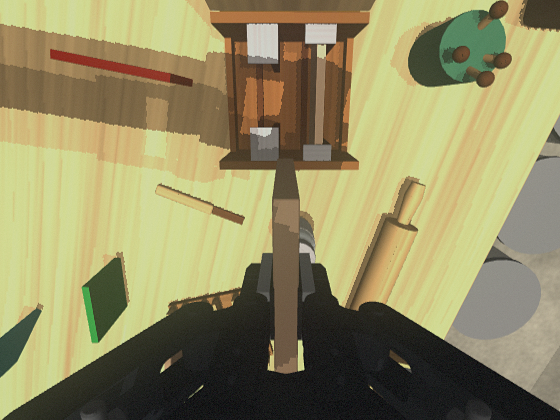

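The picture shows the long tile upright in the rear slot at (320,95), and the short tile held straight in the gripper. Its offset is (0.5, 1.2) mm.

```bash
python3 short.py 0.5 1.2 18.5 -3.6 1 130
```

```text
at [587.5 100.1 348.5] goal [482.2 161.3 201.9] dp mm tool [ 86.8 -85.5 146.6] dr deg [-18.5    0.    -0.05] dp in goal axes [  86.9 -127.5  111.9]
```

Emit:
{"method": "move_arm", "body": {"deltas": [{"dr":[0,0,0],"dp":[0.0434,-0.0425,0],"grip":1},{"dr":[0,0,0],"dp":[0.0434,-0.0425,0.015],"grip":1},{"dr":[0,0,0],"dp":[0,0,0.05],"grip":1},{"dr":[0,0,0],"dp":[0,0,0.05],"grip":1},{"dr":[0,0,0],"dp":[0,0,0.029],"grip":1},{"dr":[-9.25,0,0],"dp":[0,0,0],"grip":1},{"dr":[-9.25,0,0],"dp":[0,0,0],"grip":1},{"dr":[0,0,0],"dp":[0,0,0],"grip":1}]}}

```text
time: 17.77
eef_pos: [481.1, 161.2, 203.8]
tcp_rot: [0.599, 0.784, 0.127, 0.097]
force: [0.0, -0.7, -2.3]
finger_gap: 0.107
grasp_force: 59.9
```

Emit:
{"method": "move_arm", "body": {"deltas": [{"dr":[0,0,0],"dp":[0,0,0],"grip":1},{"dr":[0,0,0],"dp":[0,0,0],"grip":1}]}}

```text
time: 18.02
eef_pos: [483.8, 161.9, 205.6]
tcp_rot: [0.6, 0.784, 0.128, 0.098]
force: [0.9, 0.4, -2.4]
finger_gap: 0.106
grasp_force: 59.9
```

```bash
python3 short.py 0.5 1.2 18.5 -3.6 1 130
```

```text
at [483.8 161.9 205.6] goal [482.2 161.3 201.9] dp mm tool [-0.1 -2.8  3. ] dr deg [ 0.02  0.05 -0.12] dp in goal axes [-0.1 -2.8  3. ]
```

Emit:
{"method": "move_arm", "body": {"deltas": [{"dr":[0,0,0],"dp":[0,-0.0028,0.003],"grip":1},{"dr":[0,0,0],"dp":[0,0,0.03],"grip":1},{"dr":[0,0,0],"dp":[0,0,0.03],"grip":1},{"dr":[0,0,0],"dp":[0,0,0.03],"grip":1},{"dr":[0,0,0],"dp":[0,0,0.025],"grip":1},{"dr":[0,0,0],"dp":[0,0,0],"grip":1},{"dr":[0,0,0],"dp":[0,0,0],"grip":1}]}}

```text
time: 18.9
eef_pos: [517.1, 171.0, 93.1]
tcp_rot: [0.6, 0.784, 0.128, 0.098]
force: [-0.9, -0.4, -1.7]
finger_gap: 0.109
grasp_force: 59.9
```

```bash
python3 short.py 0.5 1.2 18.5 -3.6 1 0
```

```text
at [517.1 171.   93.1] goal [521.9 172.2  78.6] dp mm tool [-0.   0.2 15.4] dr deg [ 0.1   0.05 -0.12] dp in goal axes [-0.1  0.2 15.4]
```

Emit:
{"method": "move_arm", "body": {"deltas": [{"dr":[0,0,0],"dp":[0,0,0.005],"grip":1},{"dr":[0,0,0],"dp":[0,0,0.005],"grip":1},{"dr":[0,0,0],"dp":[0,0,0.0045],"grip":1},{"dr":[0,0,0],"dp":[0,0,0],"grip":1},{"dr":[0,0,0],"dp":[0,0,0],"grip":1}]}}

```text
time: 19.52
eef_pos: [521.0, 172.0, 78.3]
tcp_rot: [0.6, 0.784, 0.128, 0.098]
force: [0.2, 0.9, -2.0]
finger_gap: 0.108
grasp_force: 60.1
```

```bash
python3 short.py 0.5 1.2 18.5 -3.6 1 0; python3 short.py 0.5 1.2 9.25 -4 1 0
```

```text
at [521.  172.   78.3] goal [521.9 172.2  78.6] dp mm tool [-0.1  1.   0. ] dr deg [ 0.04  0.05 -0.12] dp in goal axes [-0.1  1.   0. ]
at [521.  172.   78.3] goal [532.3 175.1  80.7] dp mm tool [-0.  11.8  1.4] dr deg [ 9.29  0.04 -0.13] dp in goal axes [-0.1 11.9 -0.5]
```

Emit:
{"method": "move_arm", "body": {"deltas": [{"dr":[4.65,0,0],"dp":[0,0.0062,0],"grip":1},{"dr":[4.65,0,0],"dp":[0,0.006,0],"grip":1},{"dr":[0,0,0],"dp":[0,0,0],"grip":1},{"dr":[0,0,0],"dp":[0,0,0],"grip":1}]}}

```text
time: 20.02
eef_pos: [532.0, 175.0, 81.3]
tcp_rot: [0.606, 0.792, 0.064, 0.049]
force: [-0.2, -1.1, -2.6]
finger_gap: 0.105
grasp_force: 59.9
```

```bash
python3 short.py 0.5 1.2 9.25 -4 1 0; python3 short.py 0.5 1.2 0 -4.3 1 0
```

```text
at [532.  175.   81.3] goal [532.3 175.1  80.7] dp mm tool [-0.1  0.2  0.6] dr deg [ 0.02  0.02 -0.13] dp in goal axes [-0.1  0.2  0.6]
at [532.  175.   81.3] goal [542.9 178.   81. ] dp mm tool [-0.  11.1  2.1] dr deg [ 9.27  0.01 -0.13] dp in goal axes [-0.1 11.3  0.3]
```

Emit:
{"method": "move_arm", "body": {"deltas": [{"dr":[4.6,0,0],"dp":[0,0.0056,0.0003],"grip":1},{"dr":[4.65,0,0],"dp":[0,0.0056,0.0003],"grip":1},{"dr":[0,0,0],"dp":[0,0,0],"grip":1},{"dr":[0,0,0],"dp":[0,0,0],"grip":1}]}}

```text
time: 20.52
eef_pos: [542.6, 177.9, 82.2]
tcp_rot: [0.608, 0.794, 0.0, 0.0]
force: [-0.2, 0.6, -2.6]
finger_gap: 0.108
grasp_force: 59.9
```

```bash
python3 short.py 0.5 1.2 0 -4.5 0 0
```

```text
at [542.6 177.9  82.2] goal [542.7 177.9  80. ] dp mm tool [-0.   0.1  2.2] dr deg [ 0.05  0.01 -0.13] dp in goal axes [-0.   0.1  2.2]
```

Emit:
{"method": "move_arm", "body": {"deltas": [{"dr":[0,0,0],"dp":[0,0,0.0012],"grip":1},{"dr":[0,0,0],"dp":[0,0,0.001],"grip":1},{"dr":[0,0,0],"dp":[0,0,0],"grip":1},{"dr":[0,0,0],"dp":[0,0,0],"grip":1}]}}

```text
time: 21.02
eef_pos: [543.2, 178.1, 80.4]
tcp_rot: [0.608, 0.794, 0.0, 0.0]
force: [-0.2, 0.7, -2.5]
finger_gap: 0.112
grasp_force: 59.9
```

Emit:
{"method": "move_arm", "body": {"deltas": [{"dr":[0,0,0],"dp":[0,0,0.0004],"grip":0},{"dr":[0,0,0],"dp":[0,0,0],"grip":0},{"dr":[0,0,0],"dp":[0,0,0],"grip":0},{"dr":[0,0,0],"dp":[0,0,-0.03],"grip":0},{"dr":[0,0,0],"dp":[0,0,-0.055],"grip":0},{"dr":[0,0,0],"dp":[0,0,-0.06],"grip":0},{"dr":[0,0,0],"dp":[0,0,-0.06],"grip":0},{"dr":[0,0,0],"dp":[0,0,-0.055],"grip":0}]}}

```text
time: 22.02
eef_pos: [543.0, 178.0, 342.6]
tcp_rot: [0.608, 0.794, 0.001, 0.001]
force: [0.6, 0.2, 0.0]
finger_gap: 0.501
grasp_force: 0.0
```

Emit:
{"method": "move_arm", "body": {"deltas": [{"dr":[0,0,0],"dp":[0,0,0],"grip":1},{"dr":[0,0,0],"dp":[0,0,0],"grip":1}]}}

```text
time: 22.28
eef_pos: [543.1, 178.0, 339.2]
tcp_rot: [0.608, 0.794, -0.0, -0.0]
force: [-0.4, 0.7, -0.7]
finger_gap: 0.079
grasp_force: 0.0
```

Run:
```python
from h import *
m=camera_model("wrist");p,r=tcp();print(p);im,d=snapshot("wrist");cv2.imwrite("pics/w6.png",im)
s,ds=snapshot("scene");cv2.imwrite("pics/s6.png",cv2.resize(s[180:300,270:410],None,fx=5,fy=5,interpolation=cv2.INTER_CUBIC))
P,u,v=cloud(d,m)
q=P[(abs(P[:,2]-100)<3)]-C; X=q@XH;Y=q@YH
for x0 in(-27,32):
    s=(abs(X-x0)<12)&(abs(Y)<69); print(s.sum(),"top x",np.percentile(X[s],[2,98]),"y",np.percentile(Y[s],[1,99]),"z",np.median(q[s][:,2])+10)
P,u,v=cloud(ds,camera_model("scene"));q=P-C;X=q@XH;Y=q@YH;Z=q[:,2]
for x0,h in((-22,47),(37.5,66)):
    s=(abs(X-x0)<4)&(Z>40)&(Z<88)&(abs(Y)<69);print("scene rear face",x0,s.sum(),np.percentile(Y[s],[1,99]))
l=(Z>115)&(abs(X)<85)&(Y>60)&(Y<150); f=np.polyfit(Z[l],Y[l],1);print("lid",f,90+np.degrees(np.arctan(f[0])))
```

```text
[543.14254339 178.03817524 339.20606072]
444 top x [-30.46937427 -22.12734153] y [-33.06305314  31.13335966] z 100.25122948286119
787 top x [28.90484094 38.69357665] y [-52.40553025  50.9098221 ] z 100.17486940101048
scene rear face -22 210 [-30.9925583  33.968362 ]
scene rear face 37.5 328 [-49.68323571  52.48870181]
lid [-5.91287413e-02  1.10018954e+02] 86.61611259478467
```

View pics/s6.png

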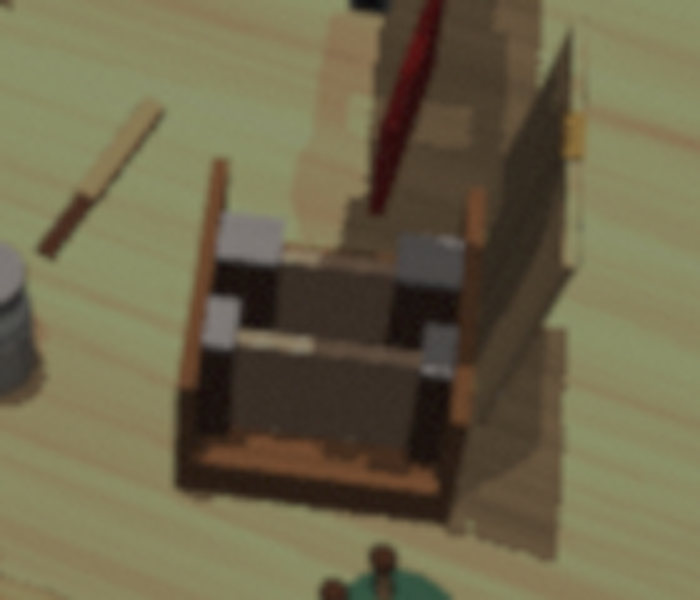

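The crop shows both tiles upright under the keepers, at (330,290) and (325,390), with the lid still open at right. Next I go over the lid to its outer side.

Emit:
{"method": "move_arm", "body": {"deltas": [{"dr":[0,0,0],"dp":[0.05,0.014,0],"grip":1},{"dr":[0,0,0],"dp":[0.05,0.014,0],"grip":1},{"dr":[0,0,0],"dp":[0.05,0,0],"grip":1},{"dr":[0,0,0],"dp":[0,0,0],"grip":1},{"dr":[0,0,0],"dp":[0,0,0.04],"grip":1},{"dr":[0,0,0],"dp":[0,0,0.04],"grip":1},{"dr":[0,0,0],"dp":[0,0,0],"grip":1},{"dr":[0,0,0],"dp":[0,0,0],"grip":1}]}}

```text
time: 23.38
eef_pos: [531.5, 329.8, 261.6]
tcp_rot: [0.608, 0.794, 0.001, 0.0]
force: [0.4, -1.2, -0.2]
finger_gap: 0.004
grasp_force: 0.0
```

```bash
cat > lid.py <<'E'
from h import *
p,r=tcp();q=p-C;tip=[q@XH,q@YH,p[2]-14]
print("tip case",np.round(tip,1),"F",np.round(read_state()["force"],1))
if __name__=="__main__":
    s,ds=snapshot("scene");P,u,v=cloud(ds,camera_model("scene"));q=P-C;X=q@XH;Y=q@YH;Z=P[:,2]
    l=(Z>118)&(X>35)&(X<78)&(Y>-85)&(Y<125)&(Z<290)  # far part of board, clear of the gripper
    if l.sum()>30:
        c=np.c_[Y[l],Z[l]];w,V=np.linalg.eigh(np.cov(c.T));e=V[:,1]*np.sign(V[1,1] or 1)
        print(l.sum(),"lid angle deg",np.degrees(np.arctan2(e[1],-e[0])),"mean",c.mean(0).round(1),"zmax",Z[l].max())
E
python3 lid.py
```

```text
tip case [  1.3 149.  247.6] F [ 0.4 -1.2 -0.2]
308 lid angle deg 100.31881023541942 mean [ 98.8 208.3] zmax 275.54550324475997
```

Emit:
{"method": "move_arm", "body": {"deltas": [{"dr":[0,0,0],"dp":[-0.017,0,0],"grip":1},{"dr":[0,0,0],"dp":[-0.017,0,0],"grip":1},{"dr":[0,0,0],"dp":[-0.017,0,0],"grip":1},{"dr":[0,0,0],"dp":[-0.017,0,0],"grip":1},{"dr":[0,0,0],"dp":[-0.018,0,0],"grip":1},{"dr":[0,0,0],"dp":[-0.016,0,0.007],"grip":1},{"dr":[0,0,0],"dp":[-0.017,0,0.007],"grip":1},{"dr":[0,0,0],"dp":[0,0,0],"grip":1}]}}

```text
time: 24.42
eef_pos: [562.2, 213.8, 244.7]
tcp_rot: [0.608, 0.794, -0.001, -0.0]
force: [-0.1, 0.5, 0.3]
finger_gap: -0.0
grasp_force: 0.0
```

```bash
python3 lid.py
```

```text
tip case [  0.3  29.  230.7] F [-0.1  0.5  0.3]
494 lid angle deg 58.5759886922043 mean [ 41.7 193.9] zmax 256.7496677382193
```

Emit:
{"method": "move_arm", "body": {"deltas": [{"dr":[0,0,0],"dp":[-0.014,0,0.008],"grip":1},{"dr":[0,0,0],"dp":[-0.014,0,0.009],"grip":1},{"dr":[0,0,0],"dp":[-0.012,0,0.013],"grip":1},{"dr":[0,0,0],"dp":[-0.011,0,0.014],"grip":1},{"dr":[0,0,0],"dp":[-0.008,0,0.016],"grip":1},{"dr":[0,0,0],"dp":[-0.007,0,0.016],"grip":1},{"dr":[0,0,0],"dp":[0,0,0],"grip":1}]}}

```text
time: 25.35
eef_pos: [578.6, 151.0, 167.6]
tcp_rot: [0.608, 0.794, -0.002, -0.001]
force: [0.1, -0.7, -0.5]
finger_gap: -0.002
grasp_force: 0.0
```

```bash
python3 lid.py
```

```text
tip case [ -0.4 -35.9 153.6] F [ 0.1 -0.7 -0.5]
967 lid angle deg 44.29105271558834 mean [ -0.3 158.9] zmax 289.9059291188271
```

Emit:
{"method": "move_arm", "body": {"deltas": [{"dr":[0,0,0],"dp":[-0.004,0,0.013],"grip":1},{"dr":[0,0,0],"dp":[-0.004,0,0.012],"grip":1},{"dr":[0,0,0],"dp":[0,0,0.006],"grip":1},{"dr":[0,0,0],"dp":[0,0,0.002],"grip":1},{"dr":[0,0,0],"dp":[0,0,0],"grip":1}]}}

```text
time: 26.02
eef_pos: [581.5, 144.0, 136.9]
tcp_rot: [0.608, 0.794, -0.0, -0.0]
force: [0.2, -0.5, -0.1]
finger_gap: -0.004
grasp_force: 0.0
```

Emit:
{"method": "move_arm", "body": {"deltas": [{"dr":[0,0,0],"dp":[0,0,0.001],"grip":1},{"dr":[0,0,0],"dp":[0,0,0.001],"grip":1},{"dr":[0,0,0],"dp":[0,0,0.001],"grip":1},{"dr":[0,0,0],"dp":[0,0,0],"grip":1}]}}

```text
time: 26.52
eef_pos: [581.7, 143.9, 134.5]
tcp_rot: [0.608, 0.794, 0.0, 0.0]
force: [-1.1, -0.4, 3.6]
finger_gap: 0.001
grasp_force: 1.8
```

Emit:
{"method": "move_arm", "body": {"deltas": [{"dr":[0,0,0],"dp":[0,0,0.001],"grip":1},{"dr":[0,0,0],"dp":[0,0,0],"grip":1}]}}

```text
time: 26.78
eef_pos: [581.8, 143.9, 134.5]
tcp_rot: [0.608, 0.794, 0.0, 0.001]
force: [-2.7, -1.3, 7.9]
finger_gap: 0.003
grasp_force: 4.2
```

Emit:
{"method": "move_arm", "body": {"deltas": [{"dr":[0,0,0],"dp":[0,0,0.001],"grip":1},{"dr":[0,0,0],"dp":[0,0,0],"grip":1},{"dr":[0,0,0],"dp":[0,0,0],"grip":1}]}}

```text
time: 27.15
eef_pos: [581.8, 143.9, 134.4]
tcp_rot: [0.608, 0.794, 0.001, 0.001]
force: [-6.5, -1.8, 12.6]
finger_gap: -0.002
grasp_force: 6.4
```

Emit:
{"method": "move_arm", "body": {"deltas": [{"dr":[0,0,0],"dp":[0,0,-0.01],"grip":1},{"dr":[0,0,0],"dp":[0,0,-0.04],"grip":1},{"dr":[0,0,0],"dp":[0,0,-0.06],"grip":1},{"dr":[0,0,0],"dp":[0,0,-0.06],"grip":1},{"dr":[0,0,0],"dp":[-0.04,0,-0.03],"grip":1},{"dr":[0,0,0],"dp":[-0.05,0,0],"grip":1},{"dr":[0,0,0],"dp":[0,0,0],"grip":1},{"dr":[0,0,0],"dp":[0,0,0],"grip":1}]}}

```text
time: 28.15
eef_pos: [604.9, 57.3, 331.4]
tcp_rot: [0.608, 0.794, -0.0, -0.001]
force: [0.5, 0.2, -0.1]
finger_gap: -0.001
grasp_force: 0.0
```

Run:
```python
from h import *
m=camera_model("wrist");im,d=snapshot("wrist")
P,u,v=cloud(d,m);q=P-C;X=q@XH;Y=q@YH;Z=P[:,2]
s=(abs(X)<75)&(abs(Y)<75)&(Z>100)&(Z<140);f=np.linalg.lstsq(np.c_[Y[s],X[s],np.ones(s.sum())],Z[s],rcond=None)[0]
print(s.sum(),"lid top slope deg",np.degrees(f[:2]),"z",f[2])
s,ds=snapshot("scene");cv2.imwrite("pics/s7.png",s)
```

```text
19364 lid top slope deg [0.00151245 0.01547458] z 120.89785685596406
```

View pics/s7.png

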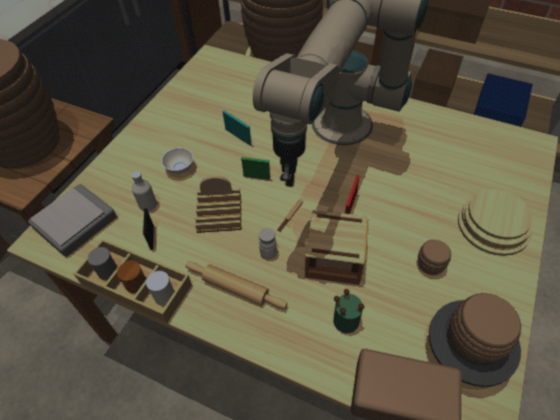

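The lid lies flat at (337,235), its top at z≈120.9 with zero slope. The arched tile is still in the rack at (215,185), the bystanders haven't moved, and the arm is clear.

```bash
python3 -c "
from station import *
print(sign_off())"
```

```text
the job is handed in; nothing more can be done
None
```

Job handed in at about 28 s: both tiles stand upright and fully down in their own slots, the lid is fully shut, and the arched tile and bystanders look unmoved in the last picture; centring along the slots was set when placing, as the keepers hide the tile ends.

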